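# Take the over-tall bottle out of the sample feeder

### The job

One of the three lanes of the sample feeder has been loaded with a bottle that is too tall for it. Draw the slanted lock pin just to the right of that lane (as seen from the robot), hang it upright in the notch in front of it, and then pull that lane's carrier all the way out by its handle with the bottle on it. Lift the tall bottle out, keeping it upright, and set it down gently, standing free on the floor of the drip tray; leave the carrier out, and the other pins, the short bottles and the beaker as they are.

Things in the scene. Friction and masses are not known exactly. Their poses are not given: they have to be found in the camera images.
- sampler: Fixed three-lane sample feeder, 366 mm wide along y, on a 12 mm base plate. Origin: on the table under its middle; x points away from the robot, y left, z up; its place and yaw vary. Lanes a, b, c: centre lines at y = 141, 26, -89 mm; each carrier slides out to -x. Lock blocks and notches stand 57.5 mm to the right (-y) of each centre line. Housing behind x = 130 mm, 65 to 95 mm high.
- beam (a point): Middle of the lower front edge of the dark beam that crosses above the lanes, full width (sampler frame: x = 20 to 40, z = 175 to 195 mm, on end frames from x = 20 to 120). Behind it two 8 mm steel guard bars at x = 60 and 94, z = 185 mm. They bar the way straight down to the bottles and pin heads; the heads can be reached with the tool slanting in from the front.
- tall_bottle: The one tall amber glass bottle with white cap: 130 mm high, body 38 mm in diameter up to 98 mm, cap 27 mm in diameter, 0.1 to 0.2 kg. Origin: centre of its underside, z up its axis. Starts in the nest of any of the three carriers.
- short_bottle_1: A short amber bottle, same diameter, 85 mm high, in one of the other nests; stays there. Origin: centre of its underside.
- short_bottle_2: Another such short bottle, in the remaining nest; stays there.
- tray: Fixed open stainless drip tray, 220 (its x) by 120 (its y) by 16 mm high, walls and floor 4 mm thick. Origin: on the table under its middle. It stands beside the sampler, left or right, with a black vial rack (200 by 110 by 63 mm high) on the other side.
- beaker: Small loose glass cup standing somewhere in the tray, 44 mm in diameter at the rim, 55 mm high; leave it there. Origin: centre of its underside.
- pin_a: Loose steel lock pin of lane a (left seen from the robot), 0.06 kg. Origin: underside of its collar (d 22, 4 thick), z up the axis. Square head 14 x 14 from z = 4 to 44 mm, sides along its x and y; shaft d 8, 55 mm long. Starts in a bore d 10, 28 deep, its top leaning 35 deg to the sampler's -x, its tip in the carrier's fork; collar seat at sampler x = 35, z = 85 mm. Draw it 60 mm along its axis.
- carrier_a (a joint): Travel in m of the aluminium carrier of lane a: 0 fully in (start, locked by its pin), 0.10 fully out towards the robot (sampler -x). Friction 2 N, stays where it is left.
- handle_a (a point): Centre of the top of carrier a's pull handle, an upright black block 20 mm (x) by 14 mm (y), 58 mm high; moves with the carrier.
- nest_a (a point): Centre of the nest floor on carrier a, 90 mm behind the handle, where the bottle stands inside a square black rim 42 mm wide inside and 8 mm high; moves with the carrier.
- notch_a (a point): Parking place of pin a: where its origin belongs, on a level steel plate 8 mm thick, top at z = 80 mm, in front of the lock block. The notch is a slot 13 mm wide, open to the sampler's -x; mouth 25.5 mm in front of this point, closed end 6.5 mm behind it. Free below, down to 12 mm above the table. The parked pin hangs upright, its collar on the plate.
- pin_b: Loose steel lock pin of lane b (middle seen from the robot), 0.06 kg. Origin: underside of its collar (d 22, 4 thick), z up the axis. Square head 14 x 14 from z = 4 to 44 mm, sides along its x and y; shaft d 8, 55 mm long. Starts in a bore d 10, 28 deep, its top leaning 35 deg to the sampler's -x, its tip in the carrier's fork; collar seat at sampler x = 35, z = 85 mm. Draw it 60 mm along its axis.
- carrier_b (a joint): Travel in m of the aluminium carrier of lane b: 0 fully in (start, locked by its pin), 0.10 fully out towards the robot (sampler -x). Friction 2 N, stays where it is left.
- handle_b (a point): Centre of the top of carrier b's pull handle, an upright black block 20 mm (x) by 14 mm (y), 58 mm high; moves with the carrier.
- nest_b (a point): Centre of the nest floor on carrier b, 90 mm behind the handle, where the bottle stands inside a square black rim 42 mm wide inside and 8 mm high; moves with the carrier.
- notch_b (a point): Parking place of pin b: where its origin belongs, on a level steel plate 8 mm thick, top at z = 80 mm, in front of the lock block. The notch is a slot 13 mm wide, open to the sampler's -x; mouth 25.5 mm in front of this point, closed end 6.5 mm behind it. Free below, down to 12 mm above the table. The parked pin hangs upright, its collar on the plate.
- pin_c: Loose steel lock pin of lane c (right seen from the robot), 0.06 kg. Origin: underside of its collar (d 22, 4 thick), z up the axis. Square head 14 x 14 from z = 4 to 44 mm, sides along its x and y; shaft d 8, 55 mm long. Starts in a bore d 10, 28 deep, its top leaning 35 deg to the sampler's -x, its tip in the carrier's fork; collar seat at sampler x = 35, z = 85 mm. Draw it 60 mm along its axis.
- carrier_c (a joint): Travel in m of the aluminium carrier of lane c: 0 fully in (start, locked by its pin), 0.10 fully out towards the robot (sampler -x). Friction 2 N, stays where it is left.
- handle_c (a point): Centre of the top of carrier c's pull handle, an upright black block 20 mm (x) by 14 mm (y), 58 mm high; moves with the carrier.
- nest_c (a point): Centre of the nest floor on carrier c, 90 mm behind the handle, where the bottle stands inside a square black rim 42 mm wide inside and 8 mm high; moves with the carrier.
- notch_c (a point): Parking place of pin c: where its origin belongs, on a level steel plate 8 mm thick, top at z = 80 mm, in front of the lock block. The notch is a slot 13 mm wide, open to the sampler's -x; mouth 25.5 mm in front of this point, closed end 6.5 mm behind it. Free below, down to 12 mm above the table. The parked pin hangs upright, its collar on the plate.
Things that resemble listed ones, but are neither listed nor needed, are in the scene too. Leave any green look-alike of the tall_bottle alone.

How it is judged:
By the outcome, as a careful person would: the job done as asked, in the order asked, and still so for the second after the job is handed in, with the robot touching nothing.
It also fails if it takes over 64 s, if anything falls off the work surface, if the arm or the gripper's body presses on something with over 40 N, if the wrist force passes 120 N, or if a joint passes its speed limit or range.

### The arm

A 6-joint arm with a two-finger parallel gripper is mounted at the origin on the work surface. World frame = base frame: x ahead of the robot, y to its left, z up, the work surface at z = 0. Lengths are in m, angles in rad, forces in N, time in s.
With the tool pointing down it reaches from about 0.35 to 0.85 m from the base axis. Payload 8.1 kg.
Tool frame: the origin (TCP) lies midway between the tips of the shut fingers; the grasp point (between the pads) lies 19 mm behind it; z points along the fingers, y is the line along which they close (so a half turn about z gives the same grasp; the last joint's range is limited). The gripper opens to 85 mm and grips with 20 to 120 N. Pads are 22 mm wide; open, the fingers measure 114 mm over their backs; the gripper's body (76 mm by 85 mm) begins 54 mm behind the grasp point. The pads swing forward as they close: fully open they stand 13 mm farther back than shut.
Start: joints at [-1.259, 0.13, 1.488, -0, 1.523, -0.085], TCP at [0.232, -0.553, 0.231] pointing down, gripper open.
Joint ranges: [-2.96, 2.96], [-0.89, 2.26], [0.02, 2.5], [-1.34, 4.48], [0, 2.73], [-2.66, 2.66]. Speed limits (rad/s): [2.39, 2.39, 2.79, 3.14, 3.14, 3.14].

### API

Orientations are given as a rotation vector (axis times angle).
In Python, from plant import env, cams, ticket gives the robot as it stands.
- The arm moves only by the tool send_rows, never from a script. Its argument "moves" is a list of rows, each a list of 3 entries, a list of its own where there are three numbers: the turn, a rotation vector about the tool's x, y, z in degrees, then the shift along the tool's x, y, z in m, then the opening, from 0 (shut) to 1 (fully open). A call has 1 to 20 rows; each row shifts and turns the commanded pose from where the row before left it, along the tool's axes as they then stand; what a row does not reach is not made up. A row lasts 1/8 s, in which the tool goes at most 62.5 mm and 10.7 degrees, less where a joint would pass 70% of its speed; a pose out of reach is approached as far as the arm can. A call with a gripper value outside its range is refused whole. The fingers move at their own pace and stop on an object; "grip_force" is the grip in N (left out, the last holds). Time passes only in rows, so rows that do not move let the fingers close. It gives the time, the measured TCP pose, the force, the opening and the grip force at its end, in the units of the state.
- env.observe(): the state, without advancing time (a new reading comes with each control period).
- cams.camera(name): name is "scene" or "top"; returns (picture, depth): 420x560x3 uint8, red, green, blue; 420x560 float32, m along the optical axis (not along the pixel's ray), 0 where there is no reading.
- cams.calibration(name): a dict with "camera_matrix" (3x3 intrinsics, pixels), "R" (3x3) and "t" (3): a world point X has camera coordinates R X + t. Camera axes: x right, y down, z forward; pixel columns grow to the right and rows downward; lengths in m; the calibration is good to about 2 mm. A picture is of the moment at which its call begins. calibration takes no time and is no camera call.
- ticket.hand_in(): hands the job in; it is judged then, once.
The state is a dict: "time": time; "joint_pos": joint angles; "joint_velocities": joint speeds; "joint_efforts": joint torques, N m; "tcp_pos": TCP position; "eef_rot": TCP orientation; "wrist_force": force on the tool from outside, world axes, zero at the start; "moment": the same for the moment, N m; "grip_width": finger opening in m; "grip_force": force on a finger pad.
Only numpy, scipy, OpenCV 4.12 (cv2) and the standard library are available. Lean on these libraries where they do the work, as an engineer would, in place of code of your own. Each camera call takes 0.05 s, during which the arm holds its last target. There are 200 camera calls.

## Working session

There is one attempt and no reset: what is moved stays moved. The work goes in short steps, Python scripts to look and compute and a tool call to move; the robot and the scene stay as the last step left them, time stands still between calls to the robot, and variables do not carry over. Pictures are saved under pics/ and viewed, at most 10 in all, crops included, and the job is handed in when it is done.

Besides the shell and the picture viewer there is one more tool, called after "Call:" by a JSON object that holds its "api" and its "payload", one argument or row to a line. send_rows: Moves the arm, as the interface text tells. Its arguments: {"type":"object","properties":{"moves":{"type":"array"},"grip_force":{"type":"number"}},"required":["moves"]}

```bash
mkdir -p pics; ls; cat > h.py <<'E'
import numpy as np, cv2
from scipy.spatial.transform import Rotation as R
from plant import env, cams, ticket
def snap(n):
    im,d=cams.camera(n); c=cams.calibration(n); K=np.array(c["camera_matrix"]);Rm=np.array(c["R"]);t=np.array(c["t"])
    v,u=np.mgrid[:420,:560]; 
    P=np.stack([(u-K[0,2])/K[0,0]*d,(v-K[1,2])/K[1,1]*d,d],-1)
    return im,d,(P-t)@Rm,(K,Rm,t)
def ray(cal,u,v,z):
    K,Rm,t=cal; C=-Rm.T@t; r=Rm.T@np.linalg.inv(K)@np.array([u,v,1.]); return C+r*(z-C[2])/r[2]
E
python3 - <<'E'
from h import *
s=env.observe(); print(s)
for n in ["scene","top"]:
    im,d,P,c=snap(n); cv2.imwrite(f"pics/{n}0.png",im[...,::-1]); np.savez(f"{n}0.npz",im=im,d=d,P=P,K=c[0],R=c[1],t=c[2]); print(n,-c[1].T@c[2],c[1][2])
E
```

```text
pics
{'time': 0.0, 'joint_pos': array([-1.25941057e+00,  1.31138504e-01,  1.48929095e+00, -7.65134520e-06,
        1.52297415e+00, -8.53895324e-02]), 'joint_velocities': array([-0.00050706, -0.00032541,  0.00044042,  0.00123916,  0.00098226,
        0.00023984]), 'joint_efforts': array([ 1.70664127e-03, -5.69397712e+01, -5.00552952e+01, -2.67398264e-05,
        1.50840729e-02, -2.07175708e-05]), 'tcp_pos': array([ 0.23172442, -0.55285804,  0.23025154]), 'eef_rot': array([-3.07820889e+00, -6.18819001e-01,  3.32492712e-04]), 'wrist_force': array([-0.20393623, -0.73470786,  1.00476299]), 'moment': array([ 0.02543542, -0.01925737,  0.03465291]), 'grip_force': 0.0, 'grip_width': 0.08519112979371393}
scene [ 1.41450471 -0.01480614  0.72785928] [-0.80618435  0.02932644 -0.59093719]
top [0.53352608 0.02332305 0.94370485] [ 0.11421115  0.00599225 -0.99343843]
```

```bash
ls pics
```

```text
scene0.png
top0.png
```

View pics/scene0.png

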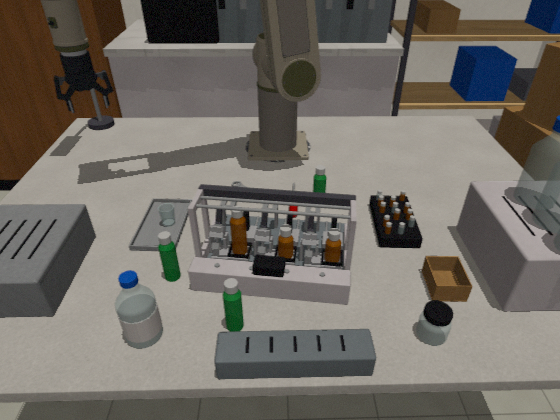

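View pics/top0.png

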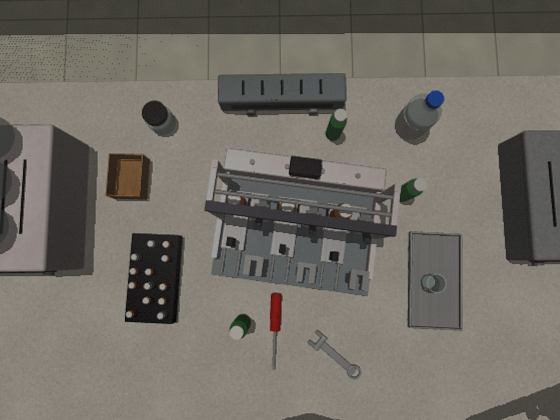

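Scene view shows the tall amber bottle at (238,235), image left = robot's right, so lane c; tray also on the right (top view ~(435,280)), beaker at (432,284). The top view shows the beam from (207,208) to (396,228). A green bottle (240,327), screwdriver and wrench lie in front.

```bash
python3 - <<'E'
from h import *
D=np.load("top0.npz"); im,P=D["im"],D["P"]; cal=(D["K"],D["R"],D["t"])
z=P[...,2]
# beam top: dark, z ~.195
m=(abs(z-.195)<.008)&(im.max(2)<90)&(P[...,0]>.4)&(P[...,0]<.75)&(abs(P[...,1])<.3)
m=cv2.morphologyEx(m.astype(np.uint8),cv2.MORPH_OPEN,np.ones((3,3)))
n,l,st,_=cv2.connectedComponentsWithStats(m);k=1+np.argmax(st[1:,4]);print(st[k])
p=P[l==k]; print(np.median(p[:,2])); r=cv2.minAreaRect(p[:,:2].astype(np.float32));print("beam",r, cv2.boxPoints(r))
# tray
m=(P[...,1]<-.2)&(P[...,1]>-.45)&(P[...,0]<.62)&(P[...,0]>.3)&(z<.03)&(z>.009)
n,l,st,_=cv2.connectedComponentsWithStats(m.astype(np.uint8));k=1+np.argmax(st[1:,4]);p=P[l==k];print("tray",cv2.minAreaRect(p[:,:2].astype(np.float32)),st[k])
m=(P[...,1]<-.2)&(P[...,1]>-.45)&(P[...,0]<.62)&(P[...,0]>.3)&(z>.035)&(z<.07);p=P[m];print("beaker",len(p),p.mean(0) if len(p) else 0)
print("tray floor z",z[250,425],z[310,430],"table",z[350,450],"wrench",P[355,335],"green",P[325,240],"scr",P[310,276])
# handle-ish: dump z map of front zone
m=(P[...,1]<.2)&(P[...,1]>-.2)&(P[...,0]>.38)&(P[...,0]<.55)&(abs(z-.08)<.02)
n,l,st,c=cv2.connectedComponentsWithStats(m.astype(np.uint8))
for i in range(1,n):
  if st[i,4]>15: print(st[i],P[l==i].mean(0).round(4))
a=cv2.resize(im[180:300,195:400],None,fx=3.9,fy=3.9,interpolation=cv2.INTER_CUBIC);cv2.imwrite("pics/crop_top.png",a[...,::-1])
S=np.load("scene0.npz");a=cv2.resize(S["im"][175:300,150:380],None,fx=3.4,fy=3.4,interpolation=cv2.INTER_CUBIC);cv2.imwrite("pics/crop_scene.png",a[...,::-1])
E
```

```text
[ 205  201  192   35 2045]
0.19503102534169264
beam ((0.6067104339599609, -0.011500254273414612), (0.36517757177352905, 0.020346026867628098), 81.66695404052734) [[ 0.5701828  -0.190687  ]
 [ 0.59031403 -0.19363567]
 [ 0.64323807  0.16768649]
 [ 0.62310684  0.17063516]]
tray ((0.476798951625824, -0.3302149474620819), (0.12261536717414856, 0.2201620638370514), 86.83560943603516) [409 231  54  99 725]
beaker 220 [ 0.47300971 -0.31661695  0.05119971]
tray floor z 0.9437048486546836 0.004433177503641472 table -0.0028751226802899792 wrench [ 0.30869364 -0.09529801  0.00476833] green [0.39625855 0.10987325 0.11913262] scr [0.41312001 0.0382224  0.02578157]
[279 249   7   5  28] [0.546  0.0234 0.0869]
[331 251   9  10  75] [ 0.535  -0.0897  0.085 ]
[243 254  21  22 283] [0.5174 0.0854 0.0797]
[296 262  21  22 288] [ 0.5009 -0.0279  0.0797]
[348 269  22  22 316] [ 0.4844 -0.1408  0.0794]
[232 317  17  15  74] [0.3973 0.1088 0.0844]
```

View pics/crop_top.png

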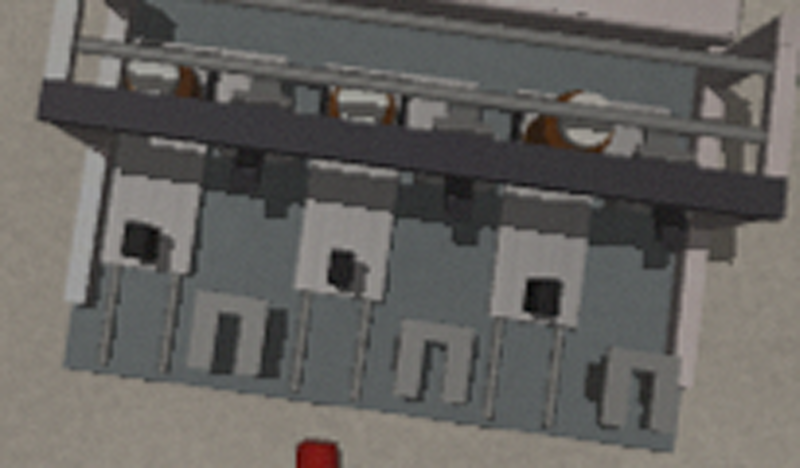

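Top crop: pin-c lane handle at (543,298), notch plate c at (640,390), all consistent with a yaw of about -8.3°. Now refine in the sampler frame.

```bash
cat >> h.py <<'E'
YAW=np.radians(-8.31); O=np.array([.5770,-.0072,0])
RS=R.from_euler("z",YAW).as_matrix()
def toS(p): return (np.asarray(p)-O)@RS
def toW(p): return RS@np.asarray(p)+O
E
python3 - <<'E'
from h import *
for n in ["top","scene"]:
    D=np.load(n+"0.npz"); im,P=D["im"],D["P"]; S=toS(P)*1000; ok=D["d"]>0
    x,y,z=S[...,0],S[...,1],S[...,2]
    def box(nm,x0,x1,y0,y1,z0,z1,extra=True):
        q=S[ok&(x>x0)&(x<x1)&(y>y0)&(y<y1)&(z>z0)&(z<z1)&extra]
        if len(q)>3: print(n,nm,len(q),"med",np.median(q,0).round(1),"lo",np.percentile(q,3,0).round(1),"hi",np.percentile(q,97,0).round(1))
        return q
    for L,yc in zip("abc",(141,26,-89)):
        box("plate"+L,-130,-35,yc-90,yc-30,74,85); box("handle"+L,-60,-5,yc-15,yc+15,70,95); box("pinhead"+L,-5,30,yc-75,yc-40,95,130)
    box("frameR",45,120,-195,-165,100,170); box("cap",30,100,-120,-60,140,170); box("bodyc",30,100,-120,-60,60,120)
    box("beamtop",5,55,-200,200,190,200); box("baseplate",-120,-70,-70,170,5,20)
    box("tallcap_white",30,100,-130,-50,120,180,im.min(2)>140)
E
```

```text
top platea 276 med [-71.9  83.8  79.9] lo [-93.1  64.   77.2] hi [-53.7 102.6  82.9]
top handlea 67 med [-30.3 140.   87.9] lo [-38.8 133.8  76.2] hi [-20.9 147.1  90.5]
top pinheada 74 med [ 14.  83. 118.] lo [  4.2  76.4 107. ] hi [ 25.1  90.1 125. ]
top plateb 284 med [-71.7 -32.8  79.9] lo [-93.3 -51.   76.7] hi [-53.8 -12.3  82.8]
top handleb 58 med [-30.1  26.   88.2] lo [-38.5  19.7  84.8] hi [-20.9  32.3  90.8]
top pinheadb 73 med [ 14.5 -30.2 118. ] lo [  4.5 -37.7 104.3] hi [ 25.3 -24.6 124.1]
top platec 302 med [ -71.7 -146.5   80. ] lo [ -93.5 -165.5   76. ] hi [ -53.6 -126.7   82.9]
top handlec 70 med [-29.8 -88.1  87.7] lo [-39.1 -95.1  74. ] hi [-20.5 -82.   89.6]
top pinheadc 84 med [  14.4 -145.3  118.4] lo [   4.3 -152.8  103.4] hi [  25.1 -139.5  123.8]
top frameR 54 med [ 113.3 -171.1  146.5] lo [ 104.2 -173.7  103.1] hi [ 119.7 -170.5  169.4]
top cap 108 med [ 55.4 -88.1 160.1] lo [ 47.6 -99.7 144.7] hi [ 71.8 -76.3 162.5]
top bodyc 23 med [ 58.8 -70.5  94. ] lo [ 51.7 -72.6  70.6] hi [ 68.8 -70.  118.1]
top beamtop 2169 med [ 30.3  -2.3 195. ] lo [  20.3 -176.1 
[... 860 characters left out ...]
83.5  83.1] lo [-33.4 -91.2  72.4] hi [-17.6 -80.   88.5]
scene pinheadc 70 med [  22.4 -143.4  109.8] lo [  15.1 -151.    97.8] hi [  29.6 -137.3  121.4]
scene frameR 149 med [ 118.  -171.4  135.8] lo [ 104.6 -180.8  102.1] hi [ 119.8 -168.7  167.3]
scene cap 93 med [ 70.7 -84.9 152.5] lo [ 50.9 -97.2 141.3] hi [ 75.2 -74.  160.4]
scene bodyc 302 med [ 75.6 -82.4  91. ] lo [  60.1 -102.7   62.4] hi [ 80.3 -68.3 117.8]
scene beamtop 1037 med [ 33.7   7.3 194.1] lo [  20.6 -172.7  190.5] hi [ 45.  177.5 196.1]
scene baseplate 427 med [-89.7  49.1  11.7] lo [-108.6  -66.4    8.9] hi [-71.8 167.2  18.9]
scene tallcap_white 12 med [ 60.9 -85.7 160.1] lo [ 50.3 -92.  158.5] hi [ 71.3 -79.7 160.5]
```

View pics/crop_scene.png

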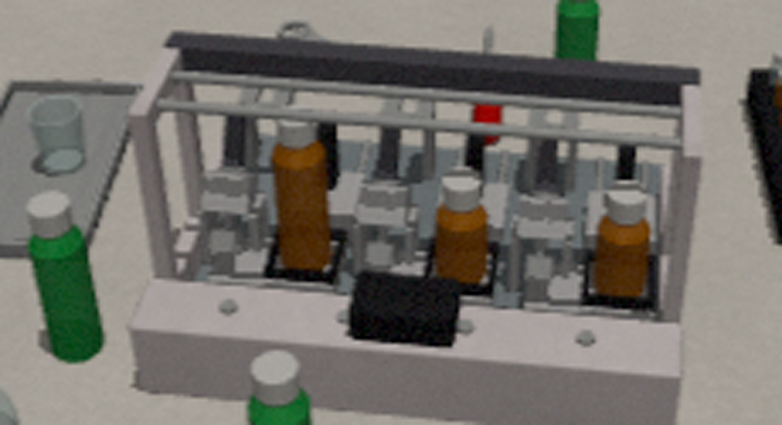

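```bash
sed -i 's/^YAW=.*/YAW=np.radians(-8.31); O=np.array([.5771,-.0062,0])/' h.py; cat >> h.py <<'E'
def toolR(th,extra=0):  # th deg from vertical, slanting in from the front; tool y = -sampler y*sgn
    t=np.radians(th); z=np.array([np.sin(t),0,-np.cos(t)]); y=np.array([0,-1.,0]); return RS@np.stack([np.cross(y,z),y,z],1)
def rel(p_s,th,back=0):
    """delta to put grasp point (19 mm behind TCP) at sampler point p_s (mm), back mm behind along tool"""
    s=env.observe(); Rc=R.from_rotvec(s["eef_rot"]).as_matrix(); T=toolR(th)
    tgt=toW(np.array(p_s)/1000)+T[:,2]*(.019-back/1000)
    d=tgt-s["tcp_pos"]
    print("t",round(s["time"],2),"turn(deg)",np.degrees(R.from_matrix(Rc.T@T).as_rotvec()).round(2),"| shift old axes",(Rc.T@d*1000).round(1),"| after turn",(T.T@d*1000).round(1),"tgtW",tgt.round(4))
    return s
E
python3 - <<'E'
from h import *
s=rel([35-.5736*34,-146.5,85+.819*34],50,100)
print(R.from_rotvec(s["eef_rot"]).as_matrix().round(2)); print(toolR(50).round(2))
rel([35-.5736*34,-146.5,85+.819*34],50,0)
E
```

```text
t 0.1 turn(deg) [-13.62  48.76  28.99] | shift old axes [ 414.4 -269.2   65.9] | after turn [  88.8 -444.4  207.7] tgtW [ 0.5099 -0.1444  0.1649]
[[ 0.92  0.39 -0.  ]
 [ 0.39 -0.92  0.  ]
 [ 0.   -0.   -1.  ]]
[[ 0.64 -0.14  0.76]
 [-0.09 -0.99 -0.11]
 [ 0.77  0.   -0.64]]
t 0.1 turn(deg) [-13.62  48.76  28.99] | shift old axes [ 480.  -229.6  130.2] | after turn [  88.8 -444.4  307.7] tgtW [ 0.5857 -0.1555  0.1006]
```

Call:
{"api": "send_rows", "payload": {
  "moves": [
    [[0, 0, 0], [0.03, -0.023, -0.003], 0.26],
    [[0, 0, 0], [0.03, -0.023, -0.003], 0.26],
    [[0, 0, 0], [0.03, -0.023, -0.003], 0.26],
    [[0, 0, 0], [0.03, -0.023, -0.003], 0.26],
    [[0, 0, 0], [0.03, -0.023, -0.003], 0.26],
    [[0, 0, 0], [0.03, -0.023, -0.003], 0.26],
    [[0, 0, 0], [0.03, -0.023, -0.003], 0.26],
    [[0, 0, 0], [0.03, -0.023, -0.003], 0.26],
    [[0, 0, 0], [0.03, -0.023, -0.003], 0.26],
    [[0, 0, 0], [0.03, -0.023, -0.003], 0.26],
    [[-2.27, 8.13, 4.83], [0, 0, 0], 0.26],
    [[-2.27, 8.13, 4.83], [0, 0, 0], 0.26],
    [[-2.27, 8.13, 4.83], [0, 0, 0], 0.26],
    [[-2.27, 8.13, 4.83], [0, 0, 0], 0.26],
    [[-2.27, 8.13, 4.83], [0, 0, 0], 0.26],
    [[-2.27, 8.13, 4.83], [0, 0, 0], 0.26],
    [[0, 0, 0], [0, 0, 0], 0.26]
  ],
  "grip_force": 40
}}

```text
time: 2.22
tcp_pos: [0.4373, -0.2495, 0.2548]
eef_rot: [2.815, -0.197, 1.29]
wrist_force: [-0.8, 0.4, -0.1]
grip_width: 0.0222
grip_force: 0.0
```

```bash
python3 - <<'E'
from h import *
s=rel([35-.5736*34,-145.5,85+.819*34],50,100); print(s["joint_pos"].round(2),s["tcp_pos"],s["grip_width"])
E
```

```text
t 2.23 turn(deg) [-1.22  0.83 -0.25] | shift old axes [ -31.5 -113.2  104.1] | after turn [ -32.5 -115.5  101.2] tgtW [ 0.51   -0.1434  0.1649]
[-1.12 -0.89  2.45  0.77  1.16  0.43] [ 0.43726561 -0.24953091  0.25484739] 0.0222452706349582
```

Call:
{"api": "send_rows", "payload": {
  "moves": [
    [[0, 0, 0], [-0.006, -0.023, 0.02], 0.26],
    [[0, 0, 0], [-0.006, -0.023, 0.02], 0.26],
    [[0, 0, 0], [-0.006, -0.023, 0.02], 0.26],
    [[0, 0, 0], [-0.006, -0.023, 0.02], 0.26],
    [[0, 0, 0], [-0.006, -0.021, 0.02], 0.26],
    [[-1.2, 0.8, -0.2], [0, 0, 0], 0.26],
    [[0, 0, 0], [0, 0, 0], 0.26],
    [[0, 0, 0], [0, 0, 0], 0.26]
  ]
}}

```text
time: 3.22
tcp_pos: [0.5264, -0.1562, 0.1998]
eef_rot: [2.811, -0.191, 1.262]
wrist_force: [0.2, 0.9, 0.5]
grip_width: 0.0223
grip_force: 0.0
```

```bash
python3 - <<'E'
from h import *
s=rel([35-.5736*34,-145.5,85+.819*34],50,0); print(s["joint_pos"].round(2),s["tcp_pos"],s["grip_width"])
im,d,P,c=snap("top"); S=np.load("scene0.npz")
i2=snap("scene")[0]
a=cv2.resize(im[180:300,230:430],None,fx=3,fy=3); b=cv2.resize(i2[120:270,150:380],(600,390)); cv2.imwrite("pics/pre.png",np.vstack([a[:300],b[:300]])[...,::-1])
E
```

```text
t 3.23 turn(deg) [-0.46  1.63  0.33] | shift old axes [-35.2  -9.5 109.7] | after turn [-38.4 -10.2 108.6] tgtW [ 0.5858 -0.1545  0.1006]
[-0.62 -0.79  2.5   0.55  0.73  0.81] [ 0.52644234 -0.1561579   0.19981202] 0.022330983867427354
```

View pics/pre.png

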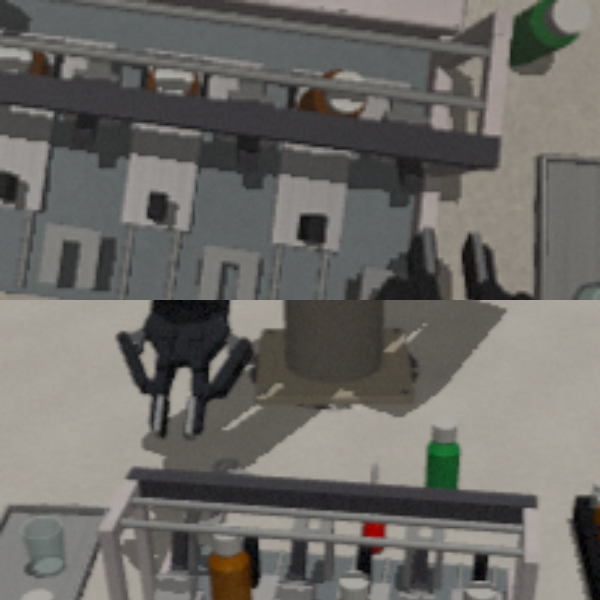

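The upper half shows the gripper at the lower right (fingertips near (430,240) and (475,240)), clear of the sampler; the lower half shows the fingers slanting in towards the beam with nothing in the way.

Call:
{"api": "send_rows", "payload": {
  "moves": [
    [[0, 0, 0], [-0.005, -0.003, 0.015], 0.26],
    [[0, 0, 0], [-0.01, -0.003, 0.015], 0.26],
    [[0, 0, 0], [-0.01, -0.002, 0.015], 0.26],
    [[-0.4, 1.6, 0.3], [-0.012, -0.002, 0.01], 0.26],
    [[0, 0, 0], [0, 0, 0], 0.26],
    [[0, 0, 0], [0, 0, 0], 0.26]
  ]
}}

```text
time: 4.08
tcp_pos: [0.555, -0.1527, 0.137]
eef_rot: [2.797, -0.201, 1.286]
wrist_force: [-0.8, 0.7, 0.9]
grip_width: 0.0221
grip_force: 0.0
```

```bash
python3 - <<'E'
from h import *
s=rel([35-.5736*34,-145.5,85+.819*34],50,0); print(s["joint_pos"].round(2),s["tcp_pos"],s["grip_width"])
E
```

```text
t 4.08 turn(deg) [-0.25  0.64 -0.04] | shift old axes [-7.6 -2.4 47. ] | after turn [-8.1 -2.6 46.9] tgtW [ 0.5858 -0.1545  0.1006]
[-0.56 -0.56  2.5   0.71  0.49  0.65] [ 0.55503277 -0.15265647  0.13698706] 0.022110290575422062
```

Call:
{"api": "send_rows", "payload": {
  "moves": [
    [[0, 0.6, 0], [-0.004, -0.001, 0.006], 0.26],
    [[0, 0, 0], [-0.004, -0.001, 0.01], 0.26],
    [[0, 0, 0], [0, 0, 0.01], 0.26],
    [[0, 0, 0], [0, 0, 0.006], 0.26],
    [[0, 0, 0], [0, 0, 0], 0.26]
  ]
}}

```text
time: 4.7
tcp_pos: [0.5765, -0.1537, 0.1104]
eef_rot: [2.791, -0.2, 1.299]
wrist_force: [0.5, -0.3, -0.1]
grip_width: 0.0223
grip_force: 0.0
```

```bash
python3 - <<'E'
from h import *
s=rel([35-.5736*34,-145.5,85+.819*34],50,0); print(s["joint_pos"].round(2),s["wrist_force"])
im,d,P,c=snap("top"); i2=snap("scene")[0]
a=cv2.resize(im[170:290,300:430],(650,600)); b=cv2.resize(i2[180:280,180:280],(600,600),interpolation=cv2.INTER_CUBIC); cv2.imwrite("pics/g1.png",cv2.resize(np.hstack([a,b]),(800,400))[...,::-1])
E
```

```text
t 4.7 turn(deg) [-0.31  0.1  -0.03] | shift old axes [-1.4 -0.4 13.4] | after turn [-1.5 -0.5 13.4] tgtW [ 0.5858 -0.1545  0.1006]
[-0.53 -0.4   2.46  0.88  0.38  0.47] [ 0.52785973 -0.34923345 -0.14654175]
```

View pics/g1.png

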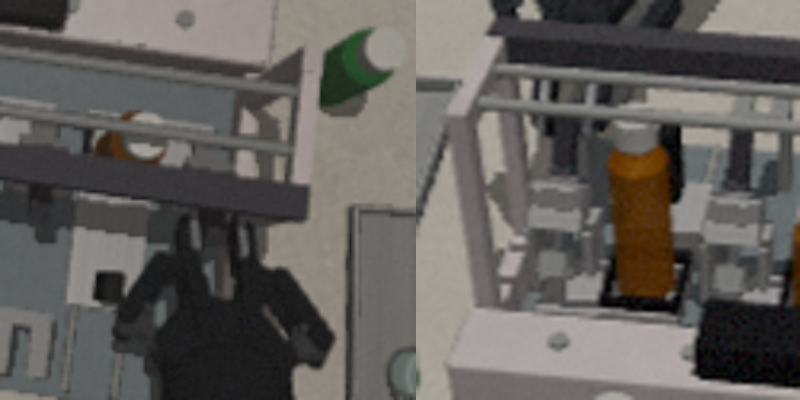

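Left: the finger pads at (190,235) and (240,235) straddle the dark head at about (215,235). Right: the head at (567,140) lies between the fingers, and the tall bottle is untouched.

Call:
{"api": "send_rows", "payload": {
  "moves": [
    [[0, 0, 0], [-0.001, 0, 0.007], 0.26],
    [[0, 0, 0], [0, 0, 0.006], 0.26],
    [[0, 0, 0], [0, 0, 0], 0.26],
    [[0, 0, 0], [0, 0, 0], 0.0],
    [[0, 0, 0], [0, 0, 0], 0.0],
    [[0, 0, 0], [0, 0, 0], 0.0],
    [[0, 0, 0], [0, 0, 0], 0.0]
  ],
  "grip_force": 40
}}

```text
time: 5.68
tcp_pos: [0.5856, -0.155, 0.101]
eef_rot: [2.791, -0.2, 1.299]
wrist_force: [-0.3, -1.1, 0.4]
grip_width: 0.013
grip_force: 41.7
```

```bash
python3 - <<'E'
from h import *
s=rel([35-.5736*34,-145.5,85+.819*34],50,0); print(s["joint_pos"].round(2),s["wrist_force"]@RS,s["moment"]@RS)
T=R.from_rotvec(s["eef_rot"]).as_matrix(); print("pin axis in tool*60:",T.T@RS@np.array([-.5736,0,.819])*60)
E
```

```text
t 5.67 turn(deg) [-0.28  0.09 -0.03] | shift old axes [-0.2 -0.5  0.4] | after turn [-0.2 -0.5  0.4] tgtW [ 0.5858 -0.1545  0.1006]
[-0.52 -0.34  2.43  0.95  0.35  0.4 ] [-0.0935529  -1.13498082  0.39777201] [-0.21515356  0.29692488 -0.19472234]
pin axis in tool*60: [ 15.42911188  -0.29373224 -57.97462276]
```

Call:
{"api": "send_rows", "payload": {
  "moves": [
    [[0, 0, 0], [0.001, 0, -0.0039], 0.0],
    [[0, 0, 0], [0.0013, 0, -0.0048], 0.0],
    [[0, 0, 0], [0.0013, 0, -0.0048], 0.0],
    [[0, 0, 0], [0.0013, 0, -0.0048], 0.0],
    [[0, 0, 0], [0, 0, 0], 0.0]
  ]
}}

```text
time: 6.3
tcp_pos: [0.5747, -0.1533, 0.1168]
eef_rot: [2.791, -0.199, 1.3]
wrist_force: [-0.1, -0.4, -0.4]
grip_width: 0.0134
grip_force: 41.8
```

```bash
python3 - <<'E'
from h import *
s=rel([35-.5736*94,-145.5,85+.819*94],50,0); print(s["joint_pos"].round(3),s["wrist_force"]@RS,s["moment"]@RS)
E
```

```text
t 6.3 turn(deg) [-0.31  0.08 -0.  ] | shift old axes [ 10.2  -0.6 -39. ] | after turn [ 10.3  -0.3 -39. ] tgtW [ 0.5518 -0.1495  0.1498]
[-0.528 -0.424  2.459  0.844  0.4    0.513] [-0.04973953 -0.37646467 -0.38145428] [-0.13540642  0.42954973 -0.10570685]
```

Low forces; keep drawing.

Call:
{"api": "send_rows", "payload": {
  "moves": [
    [[0, 0, 0], [0.0013, 0, -0.0049], 0.0],
    [[0, 0, 0], [0.0013, 0, -0.0049], 0.0],
    [[0, 0, 0], [0.0013, 0, -0.0049], 0.0],
    [[0, 0, 0], [0.0013, 0, -0.0049], 0.0],
    [[0, 0, 0], [0.0013, 0, -0.0049], 0.0],
    [[0, 0, 0], [0.0013, 0, -0.0049], 0.0],
    [[0, 0, 0], [0.0013, 0, -0.0049], 0.0],
    [[0, 0, 0], [0.0012, 0, -0.0047], 0.0],
    [[0, 0, 0], [0, 0, 0], 0.0]
  ]
}}

```text
time: 7.42
tcp_pos: [0.5548, -0.1516, 0.1508]
eef_rot: [2.792, -0.199, 1.297]
wrist_force: [0.7, 0.1, -1.3]
grip_width: 0.0134
grip_force: 41.7
```

```bash
python3 - <<'E'
from h import *
s=rel([35-.5736*94,-145.5,85+.819*94],50,0); print(s["joint_pos"].round(3),s["wrist_force"]@RS,s["moment"]@RS,s["grip_width"])
rel([-69,-146.3,180],15,0)
im,d,P,c=snap("top"); i2=snap("scene")[0]
a=cv2.resize(im[170:290,300:430],(650,600)); b=cv2.resize(i2[140:260,170:290],(600,600),interpolation=cv2.INTER_CUBIC); cv2.imwrite("pics/g2.png",cv2.resize(np.hstack([a,b]),(800,400))[...,::-1])
E
```

```text
t 7.42 turn(deg) [-0.32  0.18 -0.01] | shift old axes [-2.9 -1.6 -1.9] | after turn [-2.9 -1.6 -1.9] tgtW [ 0.5518 -0.1495  0.1498]
[-0.557 -0.596  2.496  0.68   0.517  0.683] [ 0.62811488  0.20959479 -1.27465785] [ 0.01059386  0.47557166 -0.05797044] 0.013440168983436702
t 7.42 turn(deg) [ -0.31 -34.82   0.09] | shift old axes [-32.4  -1.1 -55.1] | after turn [-58.1  -0.8 -26.8] tgtW [ 0.4925 -0.1417  0.1616]
```

View pics/g2.png

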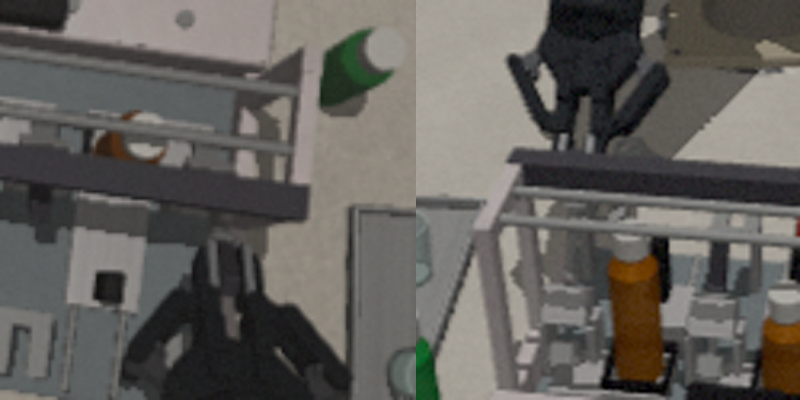

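Pin c is out of its bore, held between the fingers (left (228,270)); the bottle is still in place. Now turn it upright while backing off.

Call:
{"api": "send_rows", "payload": {
  "moves": [
    [[0, -8.75, 0], [0.006, 0, -0.005], 0.0],
    [[0, -8.75, 0], [0.0015, 0, -0.0093], 0.0],
    [[0, -8.75, 0], [-0.0126, 0, -0.008], 0.0],
    [[0, -8.6, 0], [-0.0137, 0, -0.006], 0.0],
    [[0, 0, 0], [-0.0145, 0, -0.004], 0.0],
    [[0, 0, 0], [0, 0, 0], 0.0]
  ]
}}

```text
time: 8.28
tcp_pos: [0.5051, -0.1437, 0.1646]
eef_rot: [3.094, -0.217, 0.411]
wrist_force: [0.2, 1.0, -0.7]
grip_width: 0.0132
grip_force: 41.6
```

```bash
python3 - <<'E'
from h import *
s=rel([-70,-146,180],15,0); print(s["joint_pos"].round(3),s["wrist_force"],s["grip_width"])
E
```

```text
t 8.28 turn(deg) [-0.39 -0.12  0.23] | shift old axes [-14.   -0.5  -0.7] | after turn [-14.   -0.5  -0.7] tgtW [ 0.4916 -0.1413  0.1616]
[-0.431 -0.293  2.035  0.088  1.15   1.254] [ 0.24806945  1.02787077 -0.70594269] 0.01323891788027915
```

Call:
{"api": "send_rows", "payload": {
  "moves": [
    [[-0.4, 0, 0.2], [-0.007, 0, 0], 0.0],
    [[0, 0, 0], [-0.007, -0.0005, -0.0005], 0.0],
    [[0, 0, 0], [0, 0, 0], 0.0],
    [[0, 0, 0], [0, 0, 0], 0.0]
  ]
}}

```text
time: 8.78
tcp_pos: [0.492, -0.1417, 0.1626]
eef_rot: [3.086, -0.224, 0.413]
wrist_force: [0.1, -0.4, -1.4]
grip_width: 0.0131
grip_force: 41.6
```

```bash
python3 - <<'E'
from h import *
s=rel([-70,-146,114],15,0); print(s["wrist_force"])
im,d,P,c=snap("top"); i2,d2,P2,c2=snap("scene")
S=toS(P2)*1000; q=S[(abs(S[...,0]+70)<25)&(abs(S[...,1]+146)<9)&(S[...,2]>95)&(S[...,2]<125)]; print(len(q),np.median(q,0) if len(q) else 0)
for zz in (95,105,115,125,135,145):
  q=S[(abs(S[...,0]+70)<25)&(abs(S[...,1]+146)<15)&(abs(S[...,2]-zz)<5)]
  if len(q): print(zz,len(q),np.median(q,0).round(1))
a=cv2.resize(im[230:320,310:410],(440,400),interpolation=cv2.INTER_CUBIC); b=cv2.resize(i2[170:260,180:260],(356,400),interpolation=cv2.INTER_CUBIC); cv2.imwrite("pics/g3.png",np.hstack([a,b])[...,::-1])
E
```

```text
t 8.78 turn(deg) [ 0.06 -0.25  0.02] | shift old axes [-18.1  -0.4  64.5] | after turn [-17.8  -0.3  64.5] tgtW [ 0.4916 -0.1413  0.0956]
[ 0.09597529 -0.39138647 -1.44940912]
0 0
135 4 [ -69.4 -142.1  138.4]
145 13 [ -63.3 -144.5  148.1]
```

View pics/g3.png

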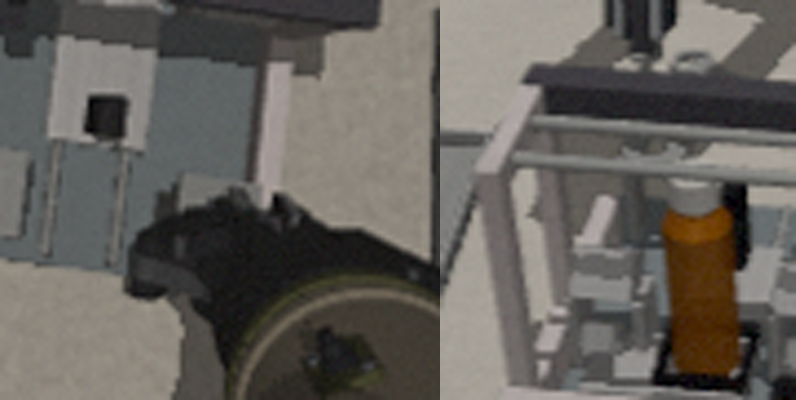

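Right: the pin hangs upright at (637,130–235) with its collar at (640,150), behind the beam, over the notch. Lower it.

Call:
{"api": "send_rows", "payload": {
  "moves": [
    [[0, 0, 0], [-0.0017, 0, 0.006], 0.0],
    [[0, 0, 0], [-0.0017, 0, 0.006], 0.0],
    [[0, 0, 0], [-0.0017, 0, 0.006], 0.0],
    [[0, 0, 0], [0, 0, 0], 0.0]
  ]
}}

```text
time: 9.38
tcp_pos: [0.4911, -0.1413, 0.1424]
eef_rot: [3.087, -0.224, 0.409]
wrist_force: [0.8, 0.1, -0.6]
grip_width: 0.0132
grip_force: 41.6
```

```bash
python3 - <<'E'
from h import *
s=rel([-70,-146,114],15,0); print(s["wrist_force"]@RS,s["moment"]@RS)
E
```

```text
t 9.38 turn(deg) [ 0.01 -0.1   0.02] | shift old axes [-11.7  -0.1  45.3] | after turn [-11.6  -0.1  45.3] tgtW [ 0.4916 -0.1413  0.0956]
[ 0.74208008  0.25930492 -0.60423021] [0.02550364 0.16641898 0.03811631]
```

Call:
{"api": "send_rows", "payload": {
  "moves": [
    [[0, 0, 0], [-0.0015, 0, 0.006], 0.0],
    [[0, 0, 0], [-0.0015, 0, 0.006], 0.0],
    [[0, 0, 0], [-0.0015, 0, 0.006], 0.0],
    [[0, 0, 0], [-0.0015, 0, 0.006], 0.0],
    [[0, 0, 0], [-0.0015, 0, 0.006], 0.0],
    [[0, 0, 0], [-0.0015, 0, 0.006], 0.0],
    [[0, 0, 0], [-0.0013, 0, 0.005], 0.0],
    [[0, 0, 0], [0, 0, 0.002], 0.0],
    [[0, 0, 0], [0, 0, 0], 0.0]
  ]
}}

```text
time: 10.5
tcp_pos: [0.493, -0.1418, 0.0993]
eef_rot: [3.086, -0.224, 0.412]
wrist_force: [-0.8, 0.6, -0.2]
grip_width: 0.0133
grip_force: 41.6
```

```bash
python3 - <<'E'
from h import *
s=rel([-70,-146,114],15,0); print(s["wrist_force"]@RS,s["moment"]@RS)
E
```

```text
t 10.5 turn(deg) [ 0.04 -0.19  0.02] | shift old axes [-2.4 -0.3  3.1] | after turn [-2.4 -0.3  3.1] tgtW [ 0.4916 -0.1413  0.0956]
[-0.85802246  0.50364816 -0.18785445] [0.00825212 0.15205489 0.01428391]
```

Call:
{"api": "send_rows", "payload": {
  "moves": [
    [[0, 0, 0], [-0.0012, 0, 0.0013], 0.0],
    [[0, 0, 0], [-0.0012, 0, 0.0013], 0.0],
    [[0, 0, 0], [0, 0, 0.001], 0.0],
    [[0, 0, 0], [0, 0, 0], 0.0]
  ]
}}

```text
time: 11.0
tcp_pos: [0.4919, -0.1417, 0.0956]
eef_rot: [3.086, -0.224, 0.413]
wrist_force: [-1.7, 0.7, 3.2]
grip_width: 0.0133
grip_force: 42.0
```

```bash
python3 - <<'E'
from h import *
s=rel([-70,-146,114],15,0); print(s["wrist_force"]@RS,s["moment"]@RS)
E
```

```text
t 11.0 turn(deg) [ 0.05 -0.23  0.03] | shift old axes [-0.4 -0.4 -0.1] | after turn [-0.4 -0.4 -0.1] tgtW [ 0.4916 -0.1413  0.0956]
[-1.77275655  0.44058599  3.16386093] [ 0.03862638  0.27756415 -0.01703347]
```

Collar touches the plate. Release and retreat.

Call:
{"api": "send_rows", "payload": {
  "moves": [
    [[0, 0, 0], [0, 0, 0], 0.15],
    [[0, 0, 0], [0, 0, 0], 0.3],
    [[0, 0, 0], [0, 0, 0], 0.35],
    [[0, 0, 0], [0, 0, 0], 0.35],
    [[0, 0, 0], [0, 0, -0.01], 0.35],
    [[0, 0, 0], [0, 0, -0.02], 0.35],
    [[0, 0, 0], [0, 0, -0.03], 0.35],
    [[0, 0, 0], [0, 0, -0.02], 0.35],
    [[0, 0, 0], [0, 0, 0], 0.35]
  ]
}}

```text
time: 12.12
tcp_pos: [0.4721, -0.1391, 0.1752]
eef_rot: [3.084, -0.223, 0.418]
wrist_force: [0.3, -0.2, 0.5]
grip_width: 0.0295
grip_force: 0.0
```

```bash
python3 - <<'E'
from h import *
s=rel([-30,-88.5,160],12,0); rel([-30,-88.5,74],12,0)
i2,d2,P2,c2=snap("scene"); im,d,P,c=snap("top")
S=toS(P2)*1000
for zz in (60,90,100,110,120,130):
  q=S[(abs(S[...,0]+70)<25)&(abs(S[...,1]+146)<12)&(abs(S[...,2]-zz)<5)]
  if len(q): print(zz,len(q),np.median(q,0).round(1))
S=toS(P)*1000
q=S[(abs(S[...,0]+70)<20)&(abs(S[...,1]+146)<14)&(abs(S[...,2]-124)<5)]; print("top",len(q),np.median(q,0) if len(q) else 0)
E
```

```text
t 12.12 turn(deg) [ 0.12 -3.46  0.04] | shift old axes [ 47.6 -58.3  48.1] | after turn [ 50.4 -58.2  45.2] tgtW [ 0.5385 -0.09    0.1414]
t 12.12 turn(deg) [ 0.12 -3.46  0.04] | shift old axes [ 24.7 -58.5 131. ] | after turn [ 32.5 -58.2 129.4] tgtW [ 0.5385 -0.09    0.0554]
60 5 [ -66.1 -143.9   58.1]
90 11 [ -64.1 -143.4   87.7]
top 50 [ -70.00190923 -146.18092968  123.52380238]
```

Pin c stands upright at sampler (-70,-146,top 123.5) as it should. Now the handle.

Call:
{"api": "send_rows", "payload": {
  "moves": [
    [[0, -1.7, 0], [0.01, -0.015, 0], 0.35],
    [[0, -1.7, 0], [0.01, -0.015, 0], 0.35],
    [[0, 0, 0], [0.01, -0.015, 0.005], 0.35],
    [[0, 0, 0], [0.01, -0.0133, 0.02], 0.35],
    [[0, 0, 0], [0.005, 0, 0.02], 0.35],
    [[0, 0, 0], [0, 0, 0], 0.35],
    [[0, 0, 0], [0, 0, 0], 0.35]
  ]
}}

```text
time: 13.1
tcp_pos: [0.5314, -0.0885, 0.1381]
eef_rot: [3.102, -0.225, 0.319]
wrist_force: [0.2, -0.3, 0.3]
grip_width: 0.0302
grip_force: 0.0
```

```bash
python3 - <<'E'
from h import *
s=rel([-30,-88.5,74],12,0);print(s["wrist_force"])
E
```

```text
t 13.1 turn(deg) [0.04 0.26 0.02] | shift old axes [-9.7  0.4 82.4] | after turn [-10.    0.5  82.4] tgtW [ 0.5385 -0.09    0.0554]
[ 0.22155989 -0.27149457  0.29785355]
```

Call:
{"api": "send_rows", "payload": {
  "moves": [
    [[0, 0, 0], [-0.002, 0, 0.016], 0.35],
    [[0, 0, 0], [-0.002, 0, 0.016], 0.35],
    [[0, 0, 0], [-0.002, 0, 0.016], 0.35],
    [[0, 0, 0], [-0.002, 0, 0.016], 0.35],
    [[0, 0, 0], [-0.002, 0, 0.016], 0.35],
    [[0, 0, 0], [0, 0, 0.002], 0.35],
    [[0, 0, 0], [0, 0, 0], 0.0],
    [[0, 0, 0], [0, 0, 0], 0.0],
    [[0, 0, 0], [0, 0, 0], 0.0],
    [[0, 0, 0], [0, 0, 0], 0.0]
  ]
}}

```text
time: 14.35
tcp_pos: [0.5383, -0.0911, 0.0559]
eef_rot: [3.099, -0.226, 0.319]
wrist_force: [0.2, -9.9, -8.0]
grip_width: 0.0134
grip_force: 41.5
```

```bash
python3 - <<'E'
from h import *
s=rel([-30,-88.5,74],12,0);print(s["wrist_force"]@RS)
T=R.from_rotvec(s["eef_rot"]).as_matrix(); print((T.T@RS@np.array([-100,0,0])).round(2))
E
```

```text
t 14.35 turn(deg) [0.18 0.22 0.  ] | shift old axes [ 0.  -1.2  0.5] | after turn [ 0.  -1.2  0.5] tgtW [ 0.5385 -0.09    0.0554]
[ 1.6813573  -9.79717105 -7.95427377]
[-9.790e+01  6.000e-02 -2.041e+01]
```

Call:
{"api": "send_rows", "payload": {
  "moves": [
    [[0, 0, 0], [0, 0.001, 0], 0.0],
    [[0, 0, 0], [-0.002, 0, -0.0004], 0.0],
    [[0, 0, 0], [-0.0039, 0, -0.0008], 0.0],
    [[0, 0, 0], [-0.0059, 0, -0.0012], 0.0],
    [[0, 0, 0], [-0.0078, 0, -0.0016], 0.0],
    [[0, 0, 0], [-0.0078, 0, -0.0016], 0.0],
    [[0, 0, 0], [0, 0, 0], 0.0]
  ]
}}

```text
time: 15.22
tcp_pos: [0.5099, -0.087, 0.0559]
eef_rot: [3.101, -0.225, 0.319]
wrist_force: [-4.0, -5.3, -4.1]
grip_width: 0.0134
grip_force: 42.1
```

```bash
python3 - <<'E'
from h import *
s=rel([-130,-89.5,74],12,0);print(s["wrist_force"]@RS)
E
```

```text
t 15.22 turn(deg) [0.1  0.26 0.02] | shift old axes [-69.9  -0.1 -14. ] | after turn [-69.8  -0.1 -14.4] tgtW [ 0.4394 -0.0765  0.0554]
[-3.18168247 -5.78799383 -4.09776038]
```

Call:
{"api": "send_rows", "payload": {
  "moves": [
    [[0, 0, 0], [-0.0039, 0.0005, -0.0008], 0.0],
    [[0, 0, 0], [-0.0068, 0, -0.0014], 0.0],
    [[0, 0, 0], [-0.0088, 0, -0.0018], 0.0],
    [[0, 0, 0], [-0.0098, 0, -0.002], 0.0],
    [[0, 0, 0], [-0.0098, 0, -0.002], 0.0],
    [[0, 0, 0], [-0.0098, 0, -0.002], 0.0],
    [[0, 0, 0], [-0.0078, 0, -0.0016], 0.0],
    [[0, 0, 0], [-0.0059, 0, -0.0012], 0.0],
    [[0, 0, 0], [-0.0039, 0, -0.0008], 0.0],
    [[0, 0, 0], [-0.002, 0, -0.0004], 0.0],
    [[0, 0, 0], [0, 0, 0], 0.0]
  ]
}}

```text
time: 16.6
tcp_pos: [0.4415, -0.0769, 0.0558]
eef_rot: [3.101, -0.225, 0.32]
wrist_force: [-1.4, -3.4, -2.9]
grip_width: 0.0137
grip_force: 42.5
```

```bash
python3 - <<'E'
from h import *
s=rel([-130,-89.5,74],12,0);print(s["wrist_force"]@RS)
E
```

```text
t 16.6 turn(deg) [0.04 0.22 0.03] | shift old axes [-2.1 -0.1 -0. ] | after turn [-2.1 -0.1 -0. ] tgtW [ 0.4394 -0.0765  0.0554]
[-0.92792164 -3.54671732 -2.87838624]
```

Call:
{"api": "send_rows", "payload": {
  "moves": [
    [[0, 0, 0], [-0.0015, 0, -0.0003], 0.0],
    [[0, 0, 0], [-0.001, 0, -0.0002], 0.0],
    [[0, 0, 0], [-0.001, 0, -0.0002], 0.0],
    [[0, 0, 0], [0, 0, 0], 0.0]
  ]
}}

```text
time: 17.1
tcp_pos: [0.4392, -0.0766, 0.0559]
eef_rot: [3.101, -0.225, 0.325]
wrist_force: [13.0, -5.5, -14.9]
grip_width: 0.0133
grip_force: 40.5
```

```bash
python3 - <<'E'
from h import *
s=rel([-130,-89.5,74],12,0);print(s["wrist_force"]@RS)
E
```

```text
t 17.1 turn(deg) [0.05 0.03 0.01] | shift old axes [ 0.1 -0.1  0.5] | after turn [ 0.1 -0.1  0.5] tgtW [ 0.4394 -0.0765  0.0554]
[ 13.64029935  -3.5650334  -14.93221702]
```

End stop reached (13 N). Release and back off.

Call:
{"api": "send_rows", "payload": {
  "moves": [
    [[0, 0, 0], [0, 0, 0], 0.15],
    [[0, 0, 0], [0, 0, 0], 0.35],
    [[0, 0, 0], [0, 0, 0], 0.35],
    [[0, 0, 0], [0, 0, -0.01], 0.35],
    [[0, 0, 0], [0, 0, -0.03], 0.35],
    [[0, 0, 0], [0, 0, -0.04], 0.5],
    [[0, 0, 0], [0, 0, -0.04], 0.68],
    [[0, 2, 0], [0, 0, -0.03], 0.68],
    [[0, 0, 0], [0, 0, 0], 0.68]
  ]
}}

```text
time: 18.23
tcp_pos: [0.409, -0.0723, 0.2064]
eef_rot: [3.09, -0.224, 0.384]
wrist_force: [0.5, 0.1, -1.0]
grip_width: 0.0577
grip_force: 0.0
```

```bash
python3 - <<'E'
from h import *
im,d,P,c=snap("top"); i2,d2,P2,c2=snap("scene")
for n,i,PP,dd in (("top",im,P,d),("scene",i2,P2,d2)):
  S=toS(PP)*1000
  for zn,z0,z1 in (("captop",156,166),("cap",140,155),("body",70,115)):
    m=(dd>0)&(abs(S[...,0]+40)<28)&(abs(S[...,1]+89)<28)&(S[...,2]>z0)&(S[...,2]<z1)
    q=S[m]
    if len(q)>5: print(n,zn,len(q),np.median(q,0).round(1),"lo",np.percentile(q,3,0).round(1),"hi",np.percentile(q,97,0).round(1))
  m=(dd>0)&(abs(S[...,0]+130)<18)&(abs(S[...,1]+89)<15)&(abs(S[...,2]-88)<5); print(n,"handle",m.sum(),np.median(S[m],0).round(1) if m.any() else 0)
# beaker rim
W=P; m=(d>0)&(abs(W[...,0]-.475)<.06)&(abs(W[...,1]+.32)<.05)&(W[...,2]>.045)&(W[...,2]<.065); print("beaker",m.sum(),W[m].min(0),W[m].max(0))
s=rel([-40,-89.5,240],0,0); rel([-40,-89.5,112],0,0)
a=cv2.resize(im[160:340,290:470],(400,400)); b=cv2.resize(i2[150:280,150:280],(400,400)); cv2.imwrite("pics/g4.png",np.hstack([a,b])[...,::-1])
E
```

```text
top captop 154 [-39.5 -89.7 160. ] lo [ -51.  -101.6  157.6] hi [-28.1 -77.9 162.1]
top cap 11 [-39.1 -77.8 146.8] lo [-49.8 -82.3 141.9] hi [-29.  -76.3 152.7]
top body 37 [-40.2 -73.7  92.2] lo [-55.7 -84.6  70.3] hi [-24.1 -71.2 109.9]
top handle 67 [-129.4  -89.5   87.1]
scene captop 37 [-42.7 -88.2 159.4] lo [-51.8 -99.3 157.6] hi [-34.5 -75.9 160.6]
scene body 145 [-23.7 -84.3  87.9] lo [ -36.  -102.3   70.7] hi [-18.8 -69.4 113.5]
scene handle 0 0
beaker 163 [ 0.45286281 -0.33630068  0.04508179] [ 0.49414864 -0.29301665  0.06414872]
t 18.32 turn(deg) [  0.06 -13.85   0.02] | shift old axes [1.189e+02 1.000e-01 1.060e+01] | after turn [118.    0.  -18.2] tgtW [ 0.5246 -0.089   0.221 ]
t 18.32 turn(deg) [  0.06 -13.85   0.02] | shift old axes [ 8.830e+01 -1.000e-01  1.349e+02] | after turn [118.    0.  109.8] tgtW [ 0.5246 -0.089   0.093 ]
```

View pics/g4.png

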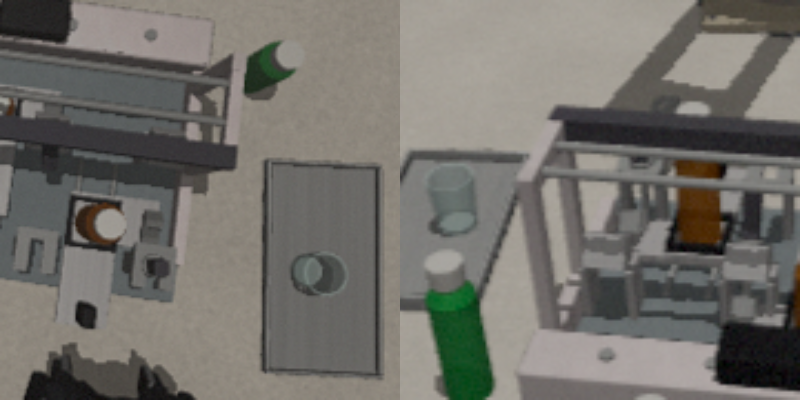

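Top (left): the carrier is fully out with the tall bottle at (100,222) and handle at (87,315); pin c hangs in its notch at (155,265), the beaker is in the tray at (320,270). The bottle top measures z = 160 mm at sampler (-40,-89.5), as expected.

Call:
{"api": "send_rows", "payload": {
  "moves": [
    [[0, -7, 0], [0, 0, -0.01], 0.68],
    [[0, -6.85, 0], [0, 0, -0.005], 0.68],
    [[0, 0, 0], [0.03, 0, 0], 0.68],
    [[0, 0, 0], [0.04, 0, 0], 0.68],
    [[0, 0, 0], [0.03, 0, 0], 0.68],
    [[0, 0, 0], [0.018, 0, 0], 0.68],
    [[0, 0, 0], [0, 0, 0], 0.68],
    [[0, 0, 0], [0, 0, 0], 0.68]
  ]
}}

```text
time: 19.32
tcp_pos: [0.5206, -0.0882, 0.2157]
eef_rot: [3.133, -0.227, -0.006]
wrist_force: [-0.7, 0.5, 0.7]
grip_width: 0.058
grip_force: 0.0
```

```bash
python3 - <<'E'
from h import *
s=rel([-40,-89.5,110],0,0);print(s["joint_pos"].round(2),s["grip_width"])
E
```

```text
t 19.32 turn(deg) [0.03 0.2  0.03] | shift old axes [  4.5   0.2 124.7] | after turn [  4.1   0.2 124.7] tgtW [ 0.5246 -0.089   0.091 ]
[-0.26 -0.05  1.71 -0.    1.49  1.45] 0.05801338068476281
```

Call:
{"api": "send_rows", "payload": {
  "moves": [
    [[0, 0.2, 0], [0.004, 0, 0.02], 0.68],
    [[0, 0, 0], [0, 0, 0.025], 0.68],
    [[0, 0, 0], [0, 0, 0.025], 0.68],
    [[0, 0, 0], [0, 0, 0.025], 0.68],
    [[0, 0, 0], [0, 0, 0.017], 0.68],
    [[0, 0, 0], [0, 0, 0.012], 0.68],
    [[0, 0, 0], [0, 0, 0], 0.68],
    [[0, 0, 0], [0, 0, 0], 0.68]
  ]
}}

```text
time: 20.32
tcp_pos: [0.5264, -0.0893, 0.094]
eef_rot: [3.132, -0.227, 0.006]
wrist_force: [-0.1, -0.7, -0.2]
grip_width: 0.058
grip_force: 0.0
```

```bash
python3 - <<'E'
from h import *
s=rel([-40,-89.5,110],0,0);print(s["wrist_force"])
E
```

```text
t 20.32 turn(deg) [ 0.06 -0.23  0.02] | shift old axes [-1.9 -0.1  3. ] | after turn [-1.8 -0.1  3. ] tgtW [ 0.5246 -0.089   0.091 ]
[-0.07633277 -0.67722541 -0.20080273]
```

Call:
{"api": "send_rows", "payload": {
  "moves": [
    [[0, 0, 0], [-0.0018, 0, 0.003], 0.68],
    [[0, 0, 0], [0, 0, 0], 0.5],
    [[0, 0, 0], [0, 0, 0], 0.4],
    [[0, 0, 0], [0, 0, 0], 0.3],
    [[0, 0, 0], [0, 0, 0], 0.3],
    [[0, 0, 0], [0, 0, 0], 0.3],
    [[0, 0, 0], [0, 0, 0], 0.3]
  ],
  "grip_force": 35
}}

```text
time: 21.2
tcp_pos: [0.5243, -0.089, 0.0904]
eef_rot: [3.132, -0.227, 0.005]
wrist_force: [-0.7, -1.2, 4.1]
grip_width: 0.037
grip_force: 35.6
```

```bash
python3 - <<'E'
from h import *
s=rel([-40,-89.5,110],0,0);print(s["wrist_force"]@RS,s["moment"]@RS,s["grip_width"],s["grip_force"])
E
```

```text
t 21.2 turn(deg) [ 0.05 -0.19  0.02] | shift old axes [ 0.3 -0.  -0.6] | after turn [ 0.3 -0.  -0.6] tgtW [ 0.5246 -0.089   0.091 ]
[-0.52213382 -1.25998567  4.13452506] [-0.02330207  0.07675389  0.01688574] 0.036999358161890705 35.554894669912755
```

Call:
{"api": "send_rows", "payload": {
  "moves": [
    [[0, 0, 0], [0, 0, -0.003], 0.3],
    [[0, 0, 0], [0, 0, -0.007], 0.3],
    [[0, 0, 0], [0, 0, -0.013], 0.3],
    [[0, 0, 0], [0, 0, -0.018], 0.3],
    [[0, 0, 0], [0, 0, -0.02], 0.3],
    [[0, 0, 0], [0, 0, -0.02], 0.3],
    [[0, 0, 0], [0, 0, -0.02], 0.3],
    [[0, 0, 0], [0, 0, -0.014], 0.3],
    [[0, 0, 0], [0, 0, -0.008], 0.3],
    [[0, 0, 0], [0, 0, -0.003], 0.3],
    [[0, 0, 0], [0, 0, 0], 0.3]
  ]
}}

```text
time: 22.58
tcp_pos: [0.5235, -0.0887, 0.2156]
eef_rot: [3.132, -0.227, 0.003]
wrist_force: [-0.1, 0.4, -1.8]
grip_width: 0.0369
grip_force: 35.2
```

```bash
python3 - <<'E'
from h import *
s=env.observe(); T=R.from_rotvec(s["eef_rot"]).as_matrix(); print(s["tcp_pos"],s["wrist_force"],s["grip_width"],s["joint_pos"].round(2))
print((T.T@(np.array([.412,-.335,.215])-s["tcp_pos"])*1000).round(1))
i2,d2,P2,c2=snap("scene"); W=P2
m=(d2>0)&(np.hypot(W[...,0]-s["tcp_pos"][0],W[...,1]-s["tcp_pos"][1])<.03)&(i2[...,0]>1.6*i2[...,2].astype(int))&(i2[...,0]>60)
q=W[m]; print(len(q))
for z in np.arange(.15,.27,.02):
  r=q[abs(q[:,2]-z)<.01]
  if len(r): print(z.round(2),len(r),np.median(r,0).round(4))
print(q[:,2].min(),q[:,2].max())
E
```

```text
[ 0.52346114 -0.08870389  0.21555295] [-0.05000216  0.38100956 -1.8057884 ] 0.03691895818975964 [-0.26 -0.05  1.7  -0.    1.49  1.45]
[-74.8 259.8   0.6]
527
0.15 3 [ 0.5252 -0.0684  0.1597]
0.17 70 [ 0.54   -0.0833  0.172 ]
0.19 105 [ 0.5407 -0.0855  0.1904]
0.21 104 [ 0.5407 -0.085   0.2098]
0.23 95 [ 0.5404 -0.0862  0.2296]
0.25 125 [ 0.5392 -0.0851  0.2525]
0.27 25 [ 0.5357 -0.087   0.2625]
0.15731259270850803 0.265371346347087
```

Call:
{"api": "send_rows", "payload": {
  "moves": [
    [[0, 0, 0], [-0.002, 0.006, 0], 0.3],
    [[0, 0, 0], [-0.004, 0.013, 0], 0.3],
    [[0, 0, 0], [-0.006, 0.02, 0], 0.3],
    [[0, 0, 0], [-0.008, 0.026, 0], 0.3],
    [[0, 0, 0], [-0.01, 0.03, 0], 0.3],
    [[0, 0, 0], [-0.01, 0.03, 0], 0.3],
    [[0, 0, 0], [-0.01, 0.03, 0], 0.3],
    [[0, 0, 0], [-0.01, 0.03, 0], 0.3],
    [[0, 0, 0], [-0.008, 0.026, 0], 0.3],
    [[0, 0, 0], [-0.006, 0.02, 0], 0.3],
    [[0, 0, 0], [-0.004, 0.013, 0], 0.3],
    [[0, 0, 0], [-0.003, 0.009, 0], 0.3],
    [[0, 0, 0], [-0.001, 0.006, 0], 0.3],
    [[0, 0, 0], [0, 0, 0], 0.3],
    [[0, 0, 0], [0, 0, 0], 0.3]
  ]
}}

```text
time: 24.5
tcp_pos: [0.4055, -0.3328, 0.216]
eef_rot: [3.133, -0.226, 0.004]
wrist_force: [0.5, 0.4, -2.0]
grip_width: 0.0366
grip_force: 35.3
```

```bash
python3 - <<'E'
from h import *
s=env.observe(); T=R.from_rotvec(s["eef_rot"]).as_matrix(); print(s["tcp_pos"],s["wrist_force"],s["grip_width"]); print(T.round(4))
print((T.T@(np.array([.405,-.335,.0644])-s["tcp_pos"])*1000).round(1)); rel([0,0,0],0)
E
```

```text
[ 0.40546409 -0.33280917  0.21604925] [ 0.52298154  0.35913488 -2.0232466 ] 0.03664854991436948
[[ 9.896e-01 -1.437e-01  2.600e-03]
 [-1.437e-01 -9.896e-01 -1.000e-03]
 [ 2.700e-03  7.000e-04 -1.000e+00]]
[ -0.6   2.1 151.6]
t 24.5 turn(deg) [ 0.04 -0.15  0.05] | shift old axes [ 122.3 -348.   235.1] | after turn [ 122.6 -348.   235. ] tgtW [ 0.5771 -0.0062 -0.019 ]
```

Call:
{"api": "send_rows", "payload": {
  "moves": [
    [[0, 0, 0], [0, 0, 0.006], 0.3],
    [[0, 0, 0], [0, 0, 0.014], 0.3],
    [[0, 0, 0], [0, 0, 0.02], 0.3],
    [[0, 0, 0], [0, 0, 0.022], 0.3],
    [[0, 0, 0], [0, 0, 0.022], 0.3],
    [[0, 0, 0], [0, 0, 0.02], 0.3],
    [[0, 0, 0], [0, 0, 0.016], 0.3],
    [[0, 0, 0], [0, 0, 0.012], 0.3],
    [[0, 0, 0], [0, 0, 0.007], 0.3],
    [[0, 0, 0], [0, 0, 0.004], 0.3],
    [[0, 0, 0], [0, 0, 0.002], 0.3],
    [[0, 0, 0], [0, 0, 0], 0.3],
    [[0, 0, 0], [0, 0, 0], 0.3]
  ]
}}

```text
time: 26.12
tcp_pos: [0.4058, -0.3337, 0.0715]
eef_rot: [3.132, -0.227, 0.005]
wrist_force: [0.2, -0.6, -1.7]
grip_width: 0.0373
grip_force: 35.3
```

7 mm to go; creep down.

Call:
{"api": "send_rows", "payload": {
  "moves": [
    [[0, 0, 0], [0, 0, 0.0015], 0.3],
    [[0, 0, 0], [0, 0, 0.0015], 0.3],
    [[0, 0, 0], [0, 0, 0.001], 0.3],
    [[0, 0, 0], [0, 0, 0.001], 0.3],
    [[0, 0, 0], [0, 0, 0.0005], 0.3],
    [[0, 0, 0], [0, 0, 0], 0.3]
  ]
}}

```text
time: 26.88
tcp_pos: [0.4056, -0.3334, 0.0655]
eef_rot: [3.132, -0.227, 0.004]
wrist_force: [-0.0, -0.1, -1.9]
grip_width: 0.0367
grip_force: 35.3
```

Call:
{"api": "send_rows", "payload": {
  "moves": [
    [[0, 0, 0], [0, 0, 0.0006], 0.3],
    [[0, 0, 0], [0, 0, 0.0005], 0.3],
    [[0, 0, 0], [0, 0, 0], 0.3],
    [[0, 0, 0], [0, 0, 0], 0.3]
  ]
}}

```text
time: 27.38
tcp_pos: [0.4056, -0.3334, 0.0645]
eef_rot: [3.132, -0.227, 0.004]
wrist_force: [-0.1, -1.4, -3.1]
grip_width: 0.0374
grip_force: 35.4
```

Call:
{"api": "send_rows", "payload": {
  "moves": [
    [[0, 0, 0], [0, 0, 0.0006], 0.3],
    [[0, 0, 0], [0, 0, 0], 0.3],
    [[0, 0, 0], [0, 0, 0], 0.3]
  ]
}}

```text
time: 27.75
tcp_pos: [0.4058, -0.3335, 0.0644]
eef_rot: [3.132, -0.227, 0.005]
wrist_force: [-1.7, 2.0, 5.4]
grip_width: 0.0368
grip_force: 35.9
```

Contact. Release and rise.

Call:
{"api": "send_rows", "payload": {
  "moves": [
    [[0, 0, 0], [0, 0, 0], 0.46],
    [[0, 0, 0], [0, 0, 0], 0.55],
    [[0, 0, 0], [0, 0, 0], 0.7],
    [[0, 0, 0], [0, 0, 0], 0.7],
    [[0, 0, 0], [0, 0, 0], 0.7],
    [[0, 0, 0], [0, 0, -0.01], 0.7],
    [[0, 0, 0], [0, 0, -0.02], 0.7],
    [[0, 0, 0], [0, 0, -0.03], 0.7],
    [[0, 0, 0], [0, 0, -0.03], 0.7],
    [[0, 0, 0], [0, 0, -0.03], 0.7],
    [[0, 0, 0], [0, 0, -0.03], 0.7],
    [[0, 0, 0], [-0.03, 0, -0.02], 0.7],
    [[0, 0, 0], [-0.03, 0, 0], 0.7],
    [[0, 0, 0], [-0.03, 0, 0], 0.7],
    [[0, 0, 0], [0, 0, 0], 0.7]
  ]
}}

```text
time: 29.62
tcp_pos: [0.315, -0.3203, 0.2346]
eef_rot: [3.131, -0.229, 0.005]
wrist_force: [1.0, -0.4, 0.2]
grip_width: 0.0598
grip_force: 0.0
```

```bash
python3 - <<'E'
from h import *
im,d,P,c=snap("top"); i2,d2,P2,c2=snap("scene")
m=(d2>0)&(np.hypot(P2[...,0]-.405,P2[...,1]+.333)<.04)&(P2[...,2]>.02)&(P2[...,2]<.15)
q=P2[m]
for z in np.arange(.03,.14,.02):
  r=q[abs(q[:,2]-z)<.01]; print(z.round(2),len(r),np.median(r,0).round(4) if len(r) else 0)
m=(d>0)&(np.hypot(P[...,0]-.405,P[...,1]+.333)<.04)&(abs(P[...,2]-.134)<.01); print("cap top",m.sum(),np.median(P[m],0))
a=cv2.resize(im[160:360,290:490],(400,400)); b=cv2.resize(i2[150:280,100:230],(400,400)); cv2.imwrite("pics/g5.png",np.hstack([a,b])[...,::-1])
E
```

```text
0.03 21 [ 0.4181 -0.3208  0.0363]
0.05 80 [ 0.4228 -0.3263  0.051 ]
0.07 80 [ 0.4225 -0.327   0.0709]
0.09 87 [ 0.4218 -0.3263  0.0903]
0.11 85 [ 0.4182 -0.3274  0.1077]
0.13 83 [ 0.4146 -0.3302  0.1321]
cap top 178 [ 0.40819257 -0.33273099  0.13348087]
```

View pics/g5.png

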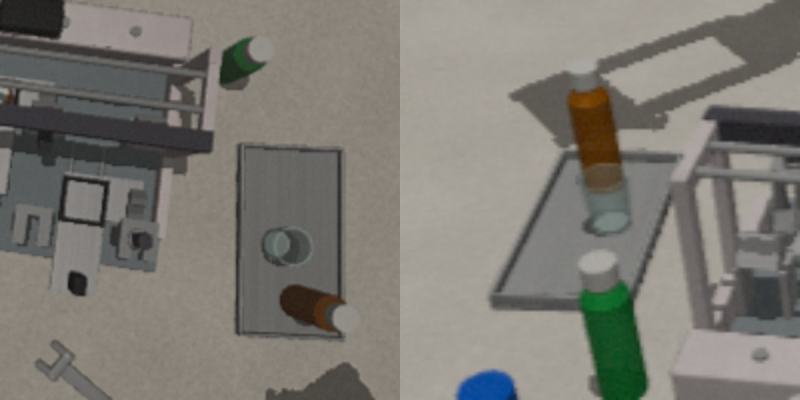

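The bottle stands upright in the tray with its cap top at z = 133.5 mm, at (345,318) left; the beaker, carrier c (out) and pin c at (140,238) are as they should be.

```bash
python3 -c "
from plant import ticket
print(ticket.hand_in())"
```

```text
the job is handed in; nothing more can be done
None
```

The job is handed in: lock pin c hangs upright in its notch, carrier c is fully out, and the tall bottle stands free in the drip tray about 20 mm clear of the beaker, finished at about 30 s of the 64 s allowed.

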